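# Put the weighing kit away in its nest blocks

### The arm

A 6-joint arm with a two-finger parallel gripper is mounted at the origin on a cart in front of the work surface, level with it; the furniture and walls round the work are solid. World frame = base frame: x ahead of the robot, y to its left, z up, the work surface at z = 0. Lengths are in m, angles in rad, forces in N, time in s.
With the tool pointing down it reaches from about 0.3 to 0.775 m from the base axis. Payload 14.6 kg.
Tool frame: the origin (TCP) lies at the very end of the fingers, on their centre line; the grasp point (between the pads) lies 19 mm behind it (ctrl.grasp_offset is the distance from the TCP to the grasp point, in m); z points along the fingers, y is the line along which they close (so a half turn about z gives the same grasp; the last joint's range is limited). The gripper opens to 94 mm and grips with 3 to 60 N. Pads are 16 mm wide; open, the fingers measure 119 mm over their backs; the gripper's body (75 mm by 177 mm) begins 78 mm behind the grasp point.
Start: joints at [-1.336, 0.3, 1.521, -0, 1.321, -0.067], TCP at [0.163, -0.525, 0.205] pointing down, gripper open.
Joint ranges: [-3.03, 3.03], [-0.79, 2.21], [0.23, 2.52], [-1.04, 4.18], [0, 3.07], [-2.55, 2.55]. Speed limits (rad/s): [2.22, 2.22, 2.57, 3.14, 3.14, 3.14].

### API

Orientations are given as [roll, pitch, yaw] about the fixed x, y, z axes, in that order (R = Rz(yaw) Ry(pitch) Rx(roll)).
In Python, from station import ctrl gives the robot as it stands.
- The arm moves only by the tool step_arm, never from a script. Its argument "plan" is a list that holds one entry, the list of rows, each a list of 6 numbers: the shift along the tool's x, y, z in units of 30 mm (1.0 is 30 mm), then the turn, a rotation vector about the tool's x, y, z in units of 6 degrees (1.0 is 6 degrees). In form: [[[dx, dy, dz, wx, wy, wz], ...]]. A call has 1 to 8 rows; each row is the pose to reach, as a shift and turn from the pose commanded when the call began, along the tool's axes at that moment; what a row does not reach only later rows make up. A row lasts 1/12 s, in which the tool goes at most 41.7 mm and 7.16 degrees, less where a joint would pass 70% of its speed; a pose out of reach is approached as far as the arm can. A call with a gripper value outside its range is refused whole. "grip" is the opening, from 0 (shut) to 1 (fully open), set as the call begins (left out, the last holds). The fingers move at their own pace and stop on an object; "squeeze" is the grip in N (left out, the last holds). Time passes only in rows, so rows that repeat a pose let the fingers close. It gives the time, the measured TCP pose, the force, the opening and the grip force at its end, in the units of the state.
- ctrl.get_obs(): the state, without advancing time (a new reading comes with each control period).
- ctrl.camera(name): name is "scene" or "top" or "wrist"; returns the picture (420x560x3 uint8, red, green, blue); there is no depth.
- ctrl.camera_model(name): a dict with "intrinsics" (3x3 intrinsics, pixels), "k1" (the pictures are not rectified: a ray, as slopes to the right and down, at radius r is drawn at 1 + k1 r^2 times it, then the intrinsics apply), "R" (3x3) and "t" (3): a world point X has camera coordinates R X + t; the wrist camera has in their place "tool_from_camera" (4x4, takes a point from camera to tool coordinates, whose origin is the TCP and whose axes are the flange's). Camera axes: x right, y down, z forward; pixel columns grow to the right and rows downward; lengths in m; the calibration is good to about 2 mm. A picture is of the moment at which its call begins: read the wrist's pose just before it. camera_model takes no time and is no camera call.
- ctrl.hand_in(): hands the job in; it is judged then, once.
Trained networks look in the newest picture that a camera, given by its name, has taken for a name from the list of things; names that differ only in an ending like _2 or _b are one class to them, and where a whole thing is asked for, a point or a joint stands for the part that bears it (a point fixed in the world has none). Each returns a list of dicts, best first, with "confidence" (0 to 1); they miss things now and then, are a little off and sometimes report something else, mostly with a low value. They report only what shows in the picture. A call takes as long as a camera call. They do not tell look-alikes from the thing itself.
- ctrl.masks_of(query, camera): "pixels" (420x560 bool, what is visible of it) and "at" ([column, row] in pixels, amid what is visible of it).
- ctrl.place_of(query, camera): "at" ([column, row] in pixels: a listed point, or the origin of a listed thing).
The state is a dict: "time_s": time; "qpos": joint angles; "joint_vel": joint speeds; "tau": joint torques, N m; "ee_pos": TCP position; "eef_rot": TCP orientation; "force": force on the tool from outside, world axes, zero at the start; "moment": the same for the moment, N m; "grip_width": finger opening in m; "grip_force": force on a finger pad.
Only numpy, scipy, OpenCV 4.12 (cv2) and the standard library are available. Lean on these libraries where they do the work, as an engineer would, in place of code of your own. Each camera call takes 0.05 s, during which the arm holds its last target. There are 200 camera calls.

### The job

Put the weighing kit away: stand the brass weight, the brown bottle, the carton and the beaker upright, each right down in the nest block on the other side of the balance whose recess matches it (the weight in the smallest round recess, the bottle in the middle one, the beaker in the largest, the carton in the rectangular one). Put the beaker away last, after the other three are in, and set everything down gently rather than dropping it. Mind the glass shield of the balance that stands in between, and leave the timer and the tape roll where they are.

Things in the scene. Friction and masses are not known exactly. Their poses are not given: they have to be found in the camera images.
- weight: Loose solid brass-coloured laboratory weight with a knob on top, the smallest of the four items: round, 22 mm diameter, 36 mm high, 0.1 kg, stands upright; can be gripped at any height as a 22 mm cylinder. Origin: centre of the underside; z up along its axis.
- bottle: Loose small brown bottle with white screw cap: round body 35 mm diameter up to 56 mm, cap 22 mm diameter, 71 mm high overall, 0.055 kg, stands upright. Origin: centre of the underside; z up along its axis.
- carton: Loose white printed folding carton, a stiff box 44 mm (x) by 70 mm (y) by 70 mm high, 0.08 kg, stands upright; grip it across the 44 mm width (along its x). Origin: centre of the underside; x across the narrow width, y along the long side, z up.
- beaker: Loose clear beaker, empty, mouth up: body 46 mm diameter up to 47 mm, flared rim 51 mm diameter with a small pouring lip, 55 mm high, 0.07 kg; grip it from outside round the body. Origin: centre of the underside; z up along its axis.
- nest_small: Fixed grey plastic block 52 x 52 mm, 12 mm high, with a round recess 36 mm in diameter, the smallest round one, 8 mm deep; its dark floor is 4 mm above the worktop. For the brass weight (7 mm play all round). Keep fingertips above the 12 mm rim, they have no room inside. Origin: centre of the underside, below the middle of the recess; z up.
- nest_medium: Fixed grey plastic block 64 x 64 mm, 12 mm high, with a round recess 49 mm in diameter, the middle-sized round one, 8 mm deep; its dark floor is 4 mm above the worktop. For the brown bottle (7 mm play all round). Keep fingertips above the 12 mm rim, they have no room inside. Origin: centre of the underside, below the middle of the recess; z up.
- nest_large: Fixed grey plastic block 74 x 74 mm, 12 mm high, with a round recess 60 mm in diameter, the largest round one, 8 mm deep; its dark floor is 4 mm above the worktop. For the beaker (7 mm play all round). Keep fingertips above the 12 mm rim, they have no room inside. Origin: centre of the underside, below the middle of the recess; z up.
- nest_rect: Fixed grey plastic block 72 (x) x 98 (y) mm, 12 mm high, with a rectangular recess 60 mm (x) by 86 mm (y), 8 mm deep; its dark floor is 4 mm above the worktop. For the carton, long side along long side, either way round (8 mm play each side). Keep fingertips above the 12 mm rim, they have no room inside. Origin: centre of the underside, below the middle of the recess; z up. y along the recess.
- timer: Bystander, to be left alone: loose white bench timer with three keys, 60 x 66 mm, 19 mm high, behind the loose items. Origin: centre of the underside. (To its left stands the fixed balance, between the loose items and the nest blocks, y = -0.19 to 0.06: glass shield 0.31 high from x = 0.50 back, low keypad in front of it from x = 0.38, under 0.08 high; room to pass in front of the shield.)
- tape: Bystander, to be left alone: loose roll of pale tape lying flat, 62 mm diameter, 20 mm high, behind the nest blocks. Origin: centre of the underside.
Things that resemble listed ones, but are neither listed nor needed, are in the scene too. Leave any turquoise look-alike of the nest_medium alone. Leave any purple look-alike of the nest_small alone.

How it is judged:
On the way, in this order (a step that is already met when the one before it is completed fails the run):
1. the weight, the bottle and the carton stand in their own nest blocks (z of weight in the frame of nest_small between 0.001 and 0.0075 m and angle between each of weight, bottle, carton's own z axis and vertical below 0.08 rad and horizontal distance between weight and nest_small below 0.009 m and z of bottle in the frame of nest_medium between 0.001 and 0.0075 m and horizontal distance between bottle and nest_medium below 0.009 m and z of carton in the frame of nest_rect between 0.001 and 0.0075 m and x of carton in the frame of nest_rect between -0.011 and 0.011 m and y of carton in the frame of nest_rect between -0.011 and 0.011 m and angle between the x axis of carton and the x axis of nest_rect, either way round below 0.3 rad), for 0.2 s.
2. then the beaker stands in the largest round recess (z of beaker in the frame of nest_large between 0.001 and 0.0075 m and angle between beaker's own z axis and vertical below 0.08 rad and horizontal distance between beaker and nest_large below 0.01 m), for 0.2 s.
At the end, for the whole second after the job is handed in: All four at rest, upright (0.08 rad), on the recess floors of their own blocks (underside 1 to 7.5 mm above the block's underside); centred within 9 mm (weight, bottle), 10 mm (beaker), 11 mm along each side (carton, turned within 0.3 rad of the recess) (all of step 1 and all of step 2 and linear speed of each of weight, bottle, carton, beaker below 0.02 m/s); the robot touches nothing.
It fails at once if one of the four is dropped into its nest (moves faster than 0.6 m/s within 30 mm above the recess floor) ((z of weight in the frame of nest_small between 0.004 and 0.034 m and horizontal distance between weight and nest_small below 0.03 m and linear speed of weight above 0.6 m/s) or (z of bottle in the frame of nest_medium between 0.004 and 0.034 m and horizontal distance between bottle and nest_medium below 0.03 m and linear speed of bottle above 0.6 m/s) or (z of carton in the frame of nest_rect between 0.004 and 0.034 m and horizontal distance between carton and nest_rect below 0.03 m and linear speed of carton above 0.6 m/s) or (z of beaker in the frame of nest_large between 0.004 and 0.034 m and horizontal distance between beaker and nest_large below 0.03 m and linear speed of beaker above 0.6 m/s)).
It fails at once if the timer is pushed more than 20 mm (distance of timer from where it was at the start of the episode above 0.02 m).
It fails at once if the tape roll is pushed more than 20 mm (distance of tape from where it was at the start of the episode above 0.02 m).
It also fails if it takes over 136 s, if anything falls off the work surface, if the arm or the gripper's body presses on something with over 40 N, if the wrist force passes 120 N, or if a joint passes its speed limit or range.

## Working session

There is one attempt and no reset: what is moved stays moved. The work goes in short steps, Python scripts to look and compute and a tool call to move; the robot and the scene stay as the last step left them, time stands still between calls to the robot, and variables do not carry over. Pictures are saved under pics/ and viewed, at most 14 in all, crops included, and the job is handed in when it is done.

Besides the shell and the picture viewer there is one more tool, called after "Emit:" as a command line: name --argument value ..., lists and objects as JSON in quotes. step_arm: Moves the arm, as the interface text tells. Its arguments: {"type":"object","properties":{"plan":{"type":"array","items":{"type":"array","items":{"type":"array","items":{"type":"number"}}}},"grip":{"type":"number"},"squeeze":{"type":"number"}},"required":["plan"]}

```bash
mkdir -p pics; ls; cat > h.py <<'E'
import numpy as np, cv2
from station import ctrl
from scipy.spatial.transform import Rotation as Ro
def model(cam):
    m=ctrl.camera_model(cam); K=np.array(m["intrinsics"]); k1=m["k1"]
    if "R" in m: R=np.array(m["R"]); t=np.array(m["t"])
    else:
        T=np.array(m["tool_from_camera"]); o=ctrl.get_obs()
        W=np.eye(4); W[:3,:3]=Ro.from_euler('xyz',o["eef_rot"]).as_matrix(); W[:3,3]=o["ee_pos"]
        C=np.linalg.inv(W@T); R=C[:3,:3]; t=C[:3,3]
    return K,k1,R,t
def ray(cam,px,M=None):
    K,k1,R,t=M or model(cam)
    d=np.linalg.inv(K)@np.array([px[0],px[1],1.0]); d=d[:2]; u=d.copy()
    for _ in range(20): u=d/(1+k1*(u@u))
    return -R.T@t, R.T@np.array([u[0],u[1],1])
def onz(cam,px,z,M=None):
    c,d=ray(cam,px,M); return c+d*(z-c[2])/d[2]
def proj(cam,X,M=None):
    K,k1,R,t=M or model(cam); p=R@np.array(X)+t; u=p[:2]/p[2]; u=u*(1+k1*(u@u))
    return (K@np.array([u[0],u[1],1]))[:2]
def save(im,n): cv2.imwrite(n,cv2.cvtColor(im,cv2.COLOR_RGB2BGR))
E
python3 - <<'E'
from h import *
for c in("top","scene"):
    im=ctrl.camera(c); save(im,f"pics/{c}0.png")
    M=model(c); print(c,"cam at",(-M[2].T@M[3]).round(3))
    for q in "weight bottle carton beaker nest_small nest_medium nest_large nest_rect timer tape".split():
        for r in ctrl.place_of(q,c)[:3]:
            print(q,round(r["confidence"],2),np.round(r["at"],1),onz(c,r["at"],0,M).round(4)[:2])
print(ctrl.get_obs())
E
```

```text
pics
top cam at [0.305 0.083 1.51 ]
weight 0.44 [411.9 205.5] [ 0.5683 -0.4114]
carton 0.78 [371.8 249.4] [ 0.4082 -0.2649]
beaker 0.7 [373.  214.9] [ 0.5311 -0.2712]
nest_small 0.75 [251.5 242. ] [0.425  0.1593]
nest_small 0.52 [127.7 251.9] [0.3813 0.5906]
nest_medium 0.72 [174.8 253.5] [0.3791 0.4263]
nest_medium 0.63 [205.9 235.2] [0.4455 0.3208]
nest_large 0.9 [248.6 199.2] [0.578  0.1744]
nest_large 0.74 [372.9 247.2] [ 0.416  -0.2689]
nest_rect 0.9 [199.1 202.6] [0.5617 0.3508]
nest_rect 0.31 [245.5 200.7] [0.5723 0.1854]
timer 0.59 [369.8 173.6] [ 0.6824 -0.2622]
tape 0.61 [250.6 158.8] [0.7277 0.1719]
scene cam at [-0.244  0.696  0.874]
weight 0.4 [361.2 164.3] [ 0.5735 -0.4023]
weight 0.36 [193.6 254. ] [0.5649 0.3524]
bottle 0.61 [213.2 203.7] [0.7317 0.177 ]
beaker 0.6 [342.7 178.9] [ 0.5511 -0.2754]
beaker 0.42 [362.7 162.2] [ 0.5798 -0.4181]
nest_small 0.69 [144.6 344.7] [0.3752 0.5991]
nest_small 0.64 [268.2 244.5] [0.4552 0.154 ]
nest_medium 0.78 [177.1 226.7] [0.705  0.3313]
nest_medium 0.6 [202.1 303.1] [0.3935 0.427 ]
nest_large 0.86 [235.  228.7] [0.5788 0.1919]
tape 0.45 [212.1 202.5] [0.7397 0.1764]
{'time_s': 1.1, 'qpos': array([-1.33560559e+00,  2.99898711e-01,  1.52100730e+00, -1.47890591e-05,
        1.32071063e+00, -6.66156847e-02]), 'joint_vel': array([ 1.69798804e-04,  6.10717218e-04, -2.59661775e-04, -3.17629549e-06,
        1.04904774e-03,  8.48466078e-04]), 'tau': array([ 2.23561226e-03, -5.31665325e+01, -3.52915549e+01,  7.09321909e-02,
        2.11715087e-02,  4.37548817e-05]), 'ee_pos': array([ 0.16346653, -0.52512963,  0.2054432 ]), 'eef_rot': array([-3.14156776e+00,  1.26998252e-05,  3.01810084e-01]), 'force': array([ 0.76229616, -0.09069842,  0.39816893]), 'moment': array([-0.0431746 ,  0.04786373,  0.04039021]), 'grip_force': 0.0, 'grip_width': 0.09433191531797826}
```

```bash
python3 - <<'E'
import cv2
a=cv2.imread("pics/top0.png"); cv2.imwrite("pics/top0c.png",cv2.resize(a[135:285,100:460],None,fx=2.2,fy=2.2,interpolation=3))
E
```

```text
(no output)
```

View pics/top0c.png

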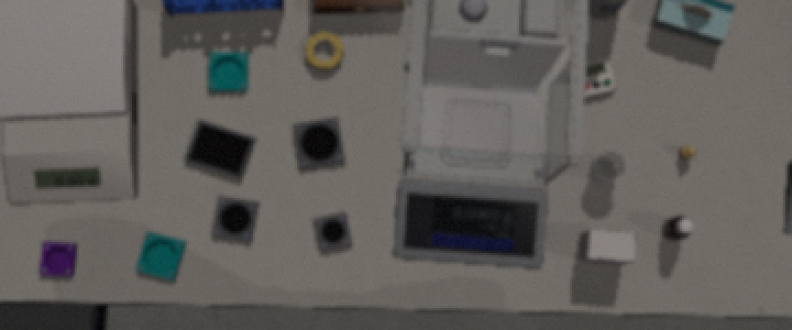

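View pics/scene0.png

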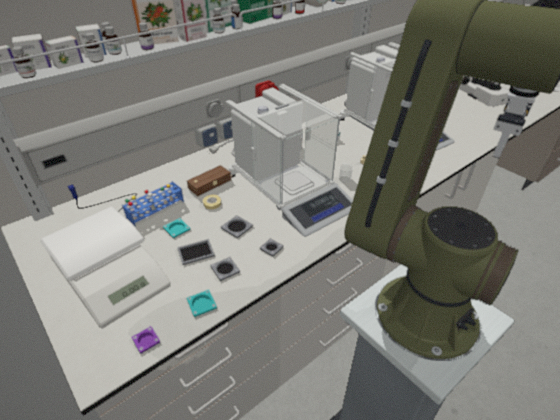

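Top view: grey nests sit at about (251,240) small, (207,234) medium, (245,199) large and (200,203) rect. The items are the weight (412,204), bottle (410,238), carton (377,247) and beaker (376,210). The turquoise and purple blocks are decoys. The scene view shows the same layout, with the items hidden behind the arm. Next I'll look with the wrist camera.

```bash
cat >> h.py <<'E'
def go(p,yaw=None):
    o=ctrl.get_obs(); R0=Ro.from_euler('xyz',o["eef_rot"])
    d=R0.inv().apply(np.array(p)-o["ee_pos"])/0.03
    y=o["eef_rot"][2] if yaw is None else yaw
    w=(R0.inv()*Ro.from_euler('xyz',[np.pi,0,y])).as_rotvec()/np.radians(6)
    n=max(np.linalg.norm(d)*30/41.7,np.linalg.norm(w)*6/7.16)
    print("row",np.r_[d,w].round(3).tolist(),"n>=%.1f"%n)
E
python3 - <<'E'
from h import *
print(np.round(ctrl.camera_model("wrist")["tool_from_camera"],3), ctrl.camera_model("wrist")["intrinsics"])
go([0.42,-0.33,0.35],0.0)
E
```

```text
[[-0.    -0.973 -0.229  0.065]
 [ 1.    -0.    -0.001 -0.001]
 [ 0.001 -0.229  0.973 -0.18 ]
 [ 0.     0.     0.     1.   ]] [[336.47555173   0.         278.41893959]
 [  0.         336.47555173 208.34178255]
 [  0.           0.           1.        ]]
row [10.098, -3.669, -4.819, -0.0, 0.0, 2.882] n>=8.5
```

```bash
python3 -c "
from h import *
go([0.48,-0.33,0.23],0.0)"
```

```text
row [12.008, -3.074, -0.819, -0.0, 0.0, 2.882] n>=8.9
```

Emit:
step_arm --plan '[[[6,-1.5,-0.8,0,0,2.9],[6,-1.5,-0.8,0,0,2.9],[6,-1.5,-0.8,0,0,2.9],[12,-3.1,-0.8,0,0,2.9],[12,-3.1,-0.8,0,0,2.9],[12,-3.1,-0.8,0,0,2.9],[12,-3.1,-0.8,0,0,2.9],[12,-3.1,-0.8,0,0,2.9]]]'

```text
time_s: 1.77
ee_pos: [0.4419, -0.3523, 0.2281]
eef_rot: [3.141, -0.0, -0.002]
force: [-0.9, -2.0, 0.4]
grip_width: 0.094
grip_force: 0.0
```

Emit:
step_arm --plan '[[[2.0,-0.5,0,0,0,0],[2.0,-0.5,0,0,0,0],[2.0,-0.5,0,0,0,0],[2.0,-0.5,0,0,0,0]]]'

```text
time_s: 2.1
ee_pos: [0.5009, -0.3384, 0.2273]
eef_rot: [-3.141, 0.001, -0.0]
force: [-0.6, -0.4, -0.1]
grip_width: 0.0936
grip_force: 0.0
```

```bash
python3 - <<'E'
from h import *
c="wrist"; ctrl.camera(c); M=model(c); im=ctrl.camera(c); save(im,"pics/w1.png"); print(ctrl.get_obs()["ee_pos"])
for q in "weight bottle carton beaker".split():
    for r in ctrl.place_of(q,c)[:2]: print(q,round(r["confidence"],2),np.round(r["at"],1),onz(c,r["at"],0,M).round(4)[:2])
E
```

```text
[ 0.49970041 -0.33929634  0.22780798]
weight 0.84 [336.  121.5] [ 0.573  -0.4059]
bottle 0.98 [312.8 227. ] [ 0.4444 -0.3816]
carton 0.65 [223.9 249. ] [ 0.4152 -0.2683]
beaker 0.9 [222.4 152.6] [ 0.5373 -0.2713]
```

View pics/w1.png

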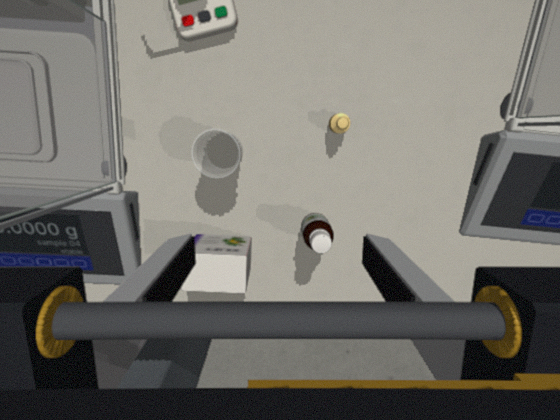

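The wrist view shows the weight at (340,123), bottle cap (320,242), beaker (217,153) and carton (220,265), which is square to the axes and partly near the finger. I'll refine the poses by fitting silhouettes.

```bash
cat >> h.py <<'E'
from scipy.optimize import minimize
a=np.linspace(0,2*np.pi,40,endpoint=False)
def ring(r,z): return np.c_[r*np.cos(a),r*np.sin(a),0*a+z]
def box(x,y,z0,z1): return np.array([[s*x/2,t*y/2,z] for s in(-1,1) for t in(-1,1) for z in(z0,z1)])
SH={"weight":[np.r_[ring(.011,0),ring(.011,.022)]],"bottle":[np.r_[ring(.0175,0),ring(.0175,.05)],np.r_[ring(.011,.056),ring(.011,.071)]],
"carton":[box(.044,.07,0,.07)],"beaker":[np.r_[ring(.023,0),ring(.023,.047),ring(.0255,.055)]],
"nest_small":[box(.052,.052,0,.012)],"nest_medium":[box(.064,.064,0,.012)],"nest_large":[box(.074,.074,0,.012)],"nest_rect":[box(.072,.098,0,.012)]}
def sil(cam,q,p,M,S=4):
    c,s=np.cos(p[2]),np.sin(p[2]); im=np.zeros((420*S,560*S),np.uint8)
    for P in SH[q]:
        W=np.c_[P[:,0]*c-P[:,1]*s+p[0],P[:,0]*s+P[:,1]*c+p[1],P[:,2]]
        px=np.array([proj(cam,w,M) for w in W],np.float32)
        cv2.fillConvexPoly(im,np.round((cv2.convexHull(px)+.5)*S).astype(np.int32),1)
    return cv2.resize(im.astype(np.float32),(560,420),interpolation=cv2.INTER_AREA)
def fit(cam,q,mask,p0,M):
    m=mask.astype(np.float32)
    f=lambda p:1-np.minimum(sil(cam,q,p,M),m).sum()/np.maximum(sil(cam,q,p,M),m).sum()
    best=min((minimize(f,p0+np.array([0,0,dy]),method="Nelder-Mead",options=dict(initial_simplex=np.array(p0)+[0,0,dy]+np.array([[0,0,0],[.01,0,0],[0,.01,0],[0,0,.15]]),maxiter=80)) for dy in((0,) if "rect" not in q and q!="carton" else (-.4,0,.4))),key=lambda r:r.fun)
    return best.x,1-best.fun
E
python3 - <<'E'
from h import *
c="wrist"; M=model(c); im=ctrl.camera(c)
for q,p0 in dict(weight=(.573,-.406,0),bottle=(.444,-.382,0),carton=(.415,-.268,0),beaker=(.537,-.271,0)).items():
    r=ctrl.masks_of(q,c)
    if not r: print(q,"none"); continue
    p,s=fit(c,q,r[0]["pixels"],p0,M); print(q,r[0]["pixels"].sum(),p.round(4),round(s,3))
    cs,_=cv2.findContours((sil(c,q,p,M)>.5).astype(np.uint8),0,1); cv2.drawContours(im,cs,-1,(255,0,0),1)
save(cv2.resize(im[90:310,140:400],None,fx=3,fy=3,interpolation=cv2.INTER_NEAREST)[:600],"pics/w2.png")
E
```

```text
weight 345 [ 0.571  -0.4066  0.0752] 0.922
bottle 3173 [ 0.444 -0.382  0.   ] 0.0
carton 3346 [ 0.4132 -0.2696 -0.0808] 0.863
beaker 1143 [ 0.5403 -0.2729  0.0614] 0.552
```

View pics/w2.png

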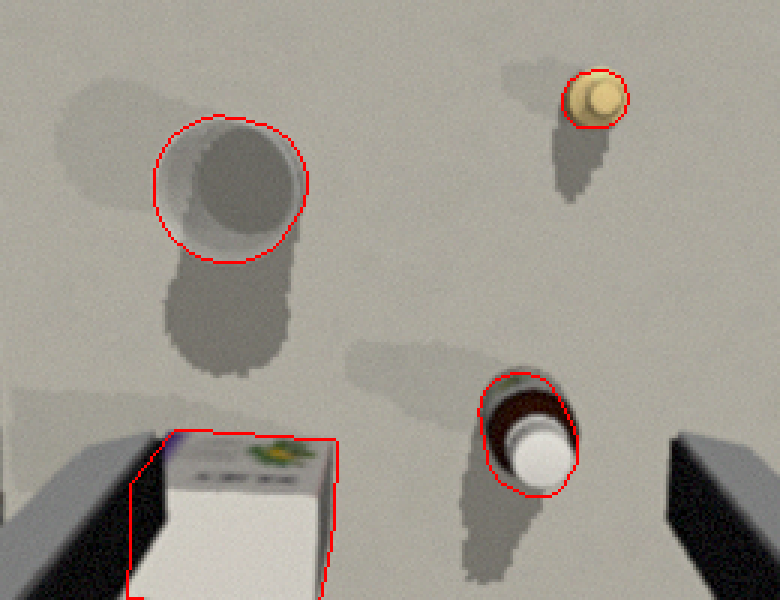

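The fits agree with the picture, except that the bottle should shift about 2 mm in +x. Weight first.

```bash
python3 -c "
from h import *
go([0.571,-0.4065,0.08],0.0); go([0.571,-0.4065,0.014],0.0)"
```

```text
row [2.364, 2.242, 4.932, 0.001, -0.001, -0.021] n>=4.3
row [2.364, 2.241, 7.132, 0.001, -0.001, -0.021] n>=5.6
```

Emit:
step_arm --plan '[[[2.36,2.24,4.93,0,0,0],[2.36,2.24,4.93,0,0,0],[2.36,2.24,4.93,0,0,0],[2.36,2.24,4.93,0,0,0],[2.36,2.24,4.93,0,0,0],[2.36,2.24,6.5,0,0,0],[2.36,2.24,7.12,0,0,0],[2.36,2.24,7.12,0,0,0]]]' --grip 0.7

```text
time_s: 3.32
ee_pos: [0.5689, -0.4045, 0.009]
eef_rot: [-3.137, 0.006, -0.002]
force: [-0.6, 0.8, -1.2]
grip_width: 0.066
grip_force: 0.0
```

Emit:
step_arm --plan '[[[0,0,0,0,0,0],[0,0,0,0,0,0],[0,0,0,0,0,0],[0,0,0,0,0,0],[0,0,0,0,0,0],[0,0,0,0,0,0],[0,0,0,0,0,0],[0,0,0,0,0,0]]]' --grip 0 --squeeze 12

```text
time_s: 3.98
ee_pos: [0.5712, -0.4064, 0.0147]
eef_rot: [3.141, -0.0, -0.002]
force: [-1.1, 0.2, 2.5]
grip_width: 0.0215
grip_force: 12.0
```

Emit:
step_arm --plan '[[[0,0,-3,0,0,0],[0,0,-3,0,0,0],[0,0,-3,0,0,0],[-3,0,-6.2,0,0,0],[-3,0,-6.2,0,0,0],[-3,0,-6.2,0,0,0],[-7,-1.5,-6.2,0,0,0],[-7,-1.5,-6.2,0,0,0]]]'

```text
time_s: 4.65
ee_pos: [0.4061, -0.3776, 0.1997]
eef_rot: [3.139, -0.002, -0.002]
force: [0.2, -0.9, -0.7]
grip_width: 0.0214
grip_force: 12.0
```

Emit:
step_arm --plan '[[[0,0,0,0,0,0],[0,0,0,0,0,0]]]'

```text
time_s: 4.82
ee_pos: [0.406, -0.3773, 0.1991]
eef_rot: [3.141, -0.0, -0.003]
force: [0.7, -0.2, -0.1]
grip_width: 0.0219
grip_force: 12.0
```

```bash
python3 -c "
from h import *
go([0.36,-0.35,0.2],0.0); go([0.36,0.15,0.2],0.0);go([0.45,0.25,0.2],0.5)"
```

```text
row [-1.538, -0.905, -0.031, 0.004, -0.004, -0.03] n>=1.3
row [-1.591, -17.572, -0.038, 0.004, -0.004, -0.03] n>=12.7
row [1.398, -20.915, -0.038, 0.005, -0.003, -4.805] n>=15.1
```

Emit:
step_arm --plan '[[[-1.6,-1.2,0,0,0,0],[-1.6,-1.2,0,0,0,0],[-1.6,-10,0,0,0,0],[-1.6,-10,0,0,0,0],[-1.6,-10,0,0,0,0],[-1.6,-10,0,0,0,0],[-1.6,-10,0,0,0,0],[-1.6,-10,0,0,0,0]]]'

```text
time_s: 5.48
ee_pos: [0.3605, -0.0899, 0.199]
eef_rot: [3.141, -0.001, -0.002]
force: [1.5, 0.1, -0.5]
grip_width: 0.0218
grip_force: 12.0
```

Emit:
step_arm --plan '[[[0,-8,0,0,0,-2.5],[0,-8,0,0,0,-2.5],[0,-8,0,0,0,-2.5],[0,-8,0,0,0,-2.5],[0,-8,0,0,0,-2.5],[2.6,-11,0,0,0,-4.8],[2.6,-11,0,0,0,-4.8],[2.6,-11,0,0,0,-4.8]]]'

```text
time_s: 6.15
ee_pos: [0.4293, 0.2252, 0.1987]
eef_rot: [3.141, -0.001, 0.51]
force: [1.2, -1.1, 0.4]
grip_width: 0.0215
grip_force: 12.0
```

Emit:
step_arm --plan '[[[0,0,0,0,0,0],[0,0,0,0,0,0],[0,0,0,0,0,0]]]'

```text
time_s: 6.4
ee_pos: [0.4281, 0.2221, 0.1982]
eef_rot: [-3.142, 0.001, 0.501]
force: [-0.4, 0.2, -1.2]
grip_width: 0.022
grip_force: 12.0
```

```bash
cat > nests.py <<'E'
from h import *
import sys
c="wrist"; im=ctrl.camera(c); M=model(c); print(ctrl.get_obs()["ee_pos"])
for q,(p0) in dict(nest_small=(.425,.159,0),nest_medium=(.4455,.321,0),nest_large=(.575,.18,0),nest_rect=(.56,.35,0)).items():
    for r in ctrl.masks_of(q,c)[:3]:
        w=onz(c,r["at"],.008,M)[:2]
        if np.hypot(*(w-p0[:2]))>.05: print(q,"skip",w.round(3)); continue
        p,s=fit(c,q,r["pixels"],(*w,0),M); print(q,round(r["confidence"],2),"at",w.round(4),"fit",p.round(4),round(s,3))
        cs,_=cv2.findContours((sil(c,q,p,M)>.5).astype(np.uint8),0,1); cv2.drawContours(im,cs,-1,(255,0,0),1)
    for r in ctrl.place_of(q,c)[:2]: print("   place",onz(c,r["at"],0,M)[:2].round(4),round(r["confidence"],2))
save(im,sys.argv[1])
E
python3 nests.py pics/n1.png
```

```text
[0.42795958 0.2215867  0.19855375]
nest_small 0.86 at [0.4317 0.1631] fit [0.4306 0.1602 0.2336] 0.949
   place [0.3739 0.1938] 0.69
   place [0.4315 0.1624] 0.57
nest_medium skip [0.387 0.433]
nest_medium 0.84 at [0.4485 0.317 ] fit [ 0.4482  0.3179 -0.1395] 0.979
   place [0.4465 0.3189] 0.68
   place [0.3848 0.4325] 0.67
nest_large 0.77 at [0.5752 0.1922] fit [0.5745 0.1876 0.1878] 0.984
   place [0.5766 0.1898] 0.62
nest_rect 0.89 at [0.5549 0.3361] fit [ 0.5605  0.3484 -0.2964] 0.983
   place [0.561  0.3482] 0.67
   place [0.5724 0.1901] 0.67
```

View pics/n1.png

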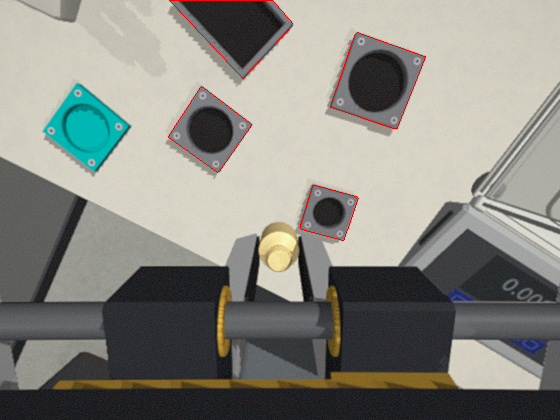

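Overlays match all four grey nests: small (328,212), medium (210,130), large (377,82), rect at the top edge. Placing the weight now.

```bash
python3 -c "
from h import *
go([0.431,0.161,0.07],0.5);go([0.431,0.161,0.019],0.5)"
```

```text
row [-0.883, 1.822, 4.29, 0.0, -0.005, 0.003] n>=3.4
row [-0.883, 1.822, 5.99, 0.0, -0.005, 0.003] n>=4.5
```

Emit:
step_arm --plan '[[[-0.88,1.82,3,0,0,0],[-0.88,1.82,3,0,0,0],[-0.88,1.82,4.3,0,0,0],[-0.88,1.82,4.3,0,0,0],[-0.88,1.82,4.8,0,0,0],[-0.88,1.82,5.2,0,0,0],[-0.88,1.82,5.4,0,0,0],[-0.88,1.82,5.4,0,0,0]]]'

```text
time_s: 7.52
ee_pos: [0.4305, 0.1611, 0.0356]
eef_rot: [-3.141, 0.002, 0.501]
force: [0.5, 0.6, -1.3]
grip_width: 0.0214
grip_force: 12.0
```

Emit:
step_arm --plan '[[[0,0,0.15,0,0,0],[0,0,0.3,0,0,0],[0,0,0.4,0,0,0],[0,0,0.5,0,0,0],[0,0,0.57,0,0,0],[0,0,0.57,0,0,0],[0,0,0.57,0,0,0]]]'

```text
time_s: 8.1
ee_pos: [0.431, 0.1613, 0.0194]
eef_rot: [-3.142, -0.0, 0.501]
force: [-0.8, 0.5, -1.0]
grip_width: 0.0218
grip_force: 12.0
```

Emit:
step_arm --plan '[[[0,0,0,0,0,0],[0,0,0,0,0,0],[0,0,0,0,0,0],[0,0,0,0,0,0],[0,0,0,0,0,0],[0,0,-1,0,0,0],[0,0,-2,0,0,0],[0,0,-3,0,0,0]]]' --grip 0.6

```text
time_s: 8.77
ee_pos: [0.4306, 0.1612, 0.1104]
eef_rot: [-3.141, 0.001, 0.501]
force: [1.0, 0.6, -0.5]
grip_width: 0.0565
grip_force: 0.0
```

Emit:
step_arm --plan '[[[0,0,-3,0,0,0],[0,0,-3,0,0,0],[0,0,-3,0,0,0]]]'

```text
time_s: 9.02
ee_pos: [0.4329, 0.1619, 0.206]
eef_rot: [3.14, -0.009, 0.501]
force: [0.5, 0.7, 1.3]
grip_width: 0.0566
grip_force: 0.0
```

```bash
python3 -c "
from h import *
go([0.36,0.0,0.21],0.2);go([0.36,-.35,.21],0.0)
c='wrist'; ctrl.camera(c);M=model(c)
r=ctrl.masks_of('weight',c)[:1]
for r in r: print(r['confidence'],fit(c,'weight',r['pixels'],(.431,.161,0),M))
"
```

```text
row [-4.722, 3.567, -0.17, 0.006, -0.09, 2.872] n>=4.3
row [-10.324, 13.801, -0.2, -0.003, -0.091, 4.782] n>=12.4
0.9 (array([0.42936054, 0.16201723, 0.09143663]), np.float64(0.9484812617301941))
```

Emit:
step_arm --plan '[[[-4.7,3.6,0,0,0,2.9],[-4.7,3.6,0,0,0,2.9],[-4.7,3.6,0,0,0,2.9],[-4.7,3.6,0,0,0,2.9],[-10.3,13.8,0,0,0,4.8],[-10.3,13.8,0,0,0,4.8],[-10.3,13.8,0,0,0,4.8],[-10.3,13.8,0,0,0,4.8]]]'

```text
time_s: 9.78
ee_pos: [0.3601, -0.1595, 0.1979]
eef_rot: [-3.141, 0.002, -0.003]
force: [1.6, 1.1, 0.9]
grip_width: 0.0564
grip_force: 0.0
```

Emit:
step_arm --plan '[[[0,5.5,0,0,0,0],[0,5.5,0,0,0,0],[0,5.5,0,0,0,0],[0,5.5,0,0,0,0],[0,5.5,0,0,0,0],[0,5.5,0,0,0,0]]]'

```text
time_s: 10.28
ee_pos: [0.36, -0.3235, 0.1969]
eef_rot: [-3.139, 0.003, -0.005]
force: [0.6, 1.1, -0.5]
grip_width: 0.0565
grip_force: 0.0
```

```bash
python3 - <<'E'
from h import *
go([.446,-.3825,.1],0.0);go([.446,-.3825,.015],0)
c="wrist"; im=ctrl.camera(c); M=model(c); save(im,"pics/b1.png")
for q,p0 in dict(bottle=(.446,-.3825,0),carton=(.413,-.269,-.08),beaker=(.540,-.273,0)).items():
    for r in ctrl.masks_of(q,c)[:2]: p,s=fit(c,q,r["pixels"],p0,M); print(q,r["pixels"].sum(),p.round(4),round(s,3))
    for r in ctrl.place_of(q,c)[:2]: print(q,round(r["confidence"],2),onz(c,r["at"],0,M).round(4)[:2])
    cs,_=cv2.findContours((sil(c,q,p0,M)>.5).astype(np.uint8),0,1); cv2.drawContours(im,cs,-1,(255,0,0),1)
save(im,"pics/b1.png")
E
```

```text
row [2.884, 1.963, 3.215, -0.028, 0.027, -0.044] n>=3.4
row [2.892, 1.971, 6.048, -0.028, 0.027, -0.044] n>=5.0
bottle 1258 [ 0.4474 -0.381  -0.0092] 0.915
bottle 0.86 [ 0.4492 -0.3825]
carton 4141 [ 0.4142 -0.2668 -0.0479] 0.977
carton 0.84 [ 0.4132 -0.2652]
beaker 0.75 [ 0.5448 -0.2711]
```

View pics/b1.png

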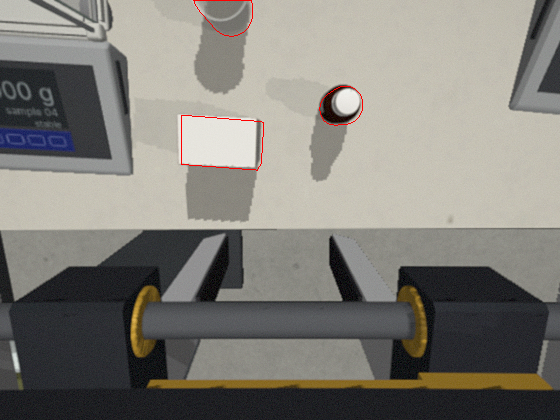

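The bottle (341,105) and carton (219,142) fits agree within 2 mm. The bottle is at (0.447, -0.3815) and the carton at (0.414, -0.267, yaw -0.05). Grasping the bottle.

Emit:
step_arm --plan '[[[2.92,1.93,1,0,0,0],[2.92,1.93,1,0,0,0],[2.92,1.93,1,0,0,0],[2.92,1.93,3.2,0,0,0],[2.92,1.93,3.2,0,0,0],[2.92,1.93,4.4,0,0,0],[2.92,1.93,5.5,0,0,0],[2.92,1.93,6,0,0,0]]]' --grip 0.65

```text
time_s: 11.3
ee_pos: [0.4474, -0.379, 0.0153]
eef_rot: [-3.138, 0.003, -0.001]
force: [-0.9, 0.6, 0.4]
grip_width: 0.0609
grip_force: 0.0
```

Emit:
step_arm --plan '[[[0,0,0,0,0,0],[0,0,0,0,0,0],[0,0,0,0,0,0],[0,0,0,0,0,0],[0,0,0,0,0,0],[0,0,0,0,0,0],[0,0,0,0,0,0]]]' --grip 0 --squeeze 12

```text
time_s: 11.88
ee_pos: [0.4492, -0.3814, 0.0211]
eef_rot: [3.14, -0.002, -0.002]
force: [0.8, 1.1, 8.4]
grip_width: 0.0348
grip_force: 12.0
```

Emit:
step_arm --plan '[[[0,0,0,0,0,0],[0,0,0,0,0,0]]]'

```text
time_s: 12.05
ee_pos: [0.4492, -0.3814, 0.0211]
eef_rot: [3.14, -0.002, -0.002]
force: [-0.4, 1.7, 7.1]
grip_width: 0.0346
grip_force: 12.0
```

```bash
python3 -c "
from h import *
o=ctrl.get_obs();print(o['ee_pos'],o['force'])
go([o['ee_pos'][0],-.38,.2],0.0);go([.36,-.30,.2],0)"
```

```text
[ 0.44922553 -0.38139723  0.0210854 ] [-0.39015982  1.65707916  7.08433049]
row [0.012, -0.036, -5.964, 0.018, -0.02, -0.018] n>=4.3
row [-2.967, -2.697, -5.975, 0.018, -0.02, -0.018] n>=5.2
```

Emit:
step_arm --plan '[[[0,0,-0.3,0,0,0],[0,0,-0.6,0,0,0],[0,0,-1,0,0,0],[0,0,-1,0,0,0],[0,0,-1,0,0,0]]]'

```text
time_s: 12.47
ee_pos: [0.4488, -0.3812, 0.0505]
eef_rot: [3.14, -0.001, -0.002]
force: [1.1, -0.3, -1.3]
grip_width: 0.0348
grip_force: 12.0
```

```bash
python3 -c "
from h import *
o=ctrl.get_obs();print(o['ee_pos'],o['force'])
save(ctrl.camera('wrist')[120:400,120:440],'pics/b2.png')"
```

```text
[ 0.44884464 -0.3812027   0.050543  ] [ 1.05049864 -0.3026218  -1.25257326]
```

View pics/b2.png

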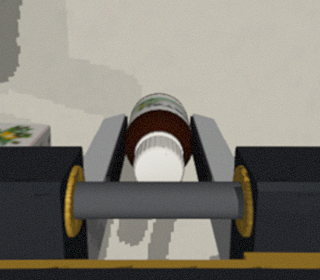

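The bottle is held upright between the pads. Its base is about 21 mm below the TCP. Carrying it over.

Emit:
step_arm --plan '[[[0,0,-5,0,0,0],[0,0,-5,0,0,0],[0,0,-5,0,0,0],[-3,0,-5,0,0,0],[-3,-3,-5,0,0,0],[-3,-3,-5,0,0,0],[-3,-9,-5,0,0,0],[-3,-9,-5,0,0,0]]]'

```text
time_s: 13.18
ee_pos: [0.3632, -0.2239, 0.1976]
eef_rot: [3.142, -0.0, -0.004]
force: [1.3, 1.0, -0.5]
grip_width: 0.0348
grip_force: 12.0
```

Emit:
step_arm --plan '[[[0,-11,0,0,0,-0.5],[0,-11,0,0,0,-0.5],[0,-11,0,0,0,-0.5],[0,-11,0,0,0,-1],[0,-11,0,0,0,-1.5],[0,-11,0,0,0,-2],[0,-11,0,0,0,-2.5],[0,-11,0,0,0,-3]]]'

```text
time_s: 13.85
ee_pos: [0.3643, 0.107, 0.1977]
eef_rot: [-3.142, -0.0, 0.315]
force: [0.9, -0.0, -0.5]
grip_width: 0.0348
grip_force: 12.0
```

```bash
python3 -c "
from h import *
go([.36,.2,.2],0.3);go([.450,.3185,.08],0.3)"
```

```text
row [0.823, -2.992, -0.076, -0.001, -0.001, 0.145] n>=2.2
row [4.899, -5.817, 3.924, -0.001, -0.001, 0.145] n>=6.2
```

Emit:
step_arm --plan '[[[4.9,-5.3,0,0,0,0],[4.9,-5.3,0,0,0,0],[4.9,-5.3,0,0,0,0],[4.9,-5.3,0,0,0,0],[4.9,-5.3,0,0,0,0],[4.9,-5.3,3,0,0,0],[4.9,-5.3,3,0,0,0],[4.9,-5.3,3,0,0,0]]]'

```text
time_s: 14.52
ee_pos: [0.4533, 0.3004, 0.1009]
eef_rot: [3.14, 0.01, 0.313]
force: [-1.1, -0.4, -2.3]
grip_width: 0.0345
grip_force: 12.0
```

Emit:
step_arm --plan '[[[0,0,0,0,0,0],[0,0,0,0,0,0],[0,0,0,0,0,0]]]'

```text
time_s: 14.77
ee_pos: [0.4571, 0.3014, 0.1104]
eef_rot: [-3.141, -0.003, 0.312]
force: [-0.7, -0.2, 0.4]
grip_width: 0.0348
grip_force: 12.0
```

```bash
python3 -c "
from h import *
go([.450,.3185,.045],0.3);go([.450,.3185,.0255],0.3)"
```

```text
row [-0.058, -0.614, 2.179, -0.007, -0.032, 0.112] n>=1.6
row [-0.061, -0.613, 2.829, -0.007, -0.032, 0.112] n>=2.1
```

Emit:
step_arm --plan '[[[-0.06,-0.61,0.7,0,0,0],[-0.06,-0.61,1.4,0,0,0],[-0.06,-0.61,1.9,0,0,0],[-0.06,-0.61,2.2,0,0,0],[-0.06,-0.61,2.3,0,0,0],[-0.06,-0.61,2.3,0,0,0],[-0.06,-0.61,2.3,0,0,0]]]'

```text
time_s: 15.35
ee_pos: [0.4496, 0.3183, 0.0403]
eef_rot: [-3.141, -0.002, 0.312]
force: [-0.2, -0.8, -0.1]
grip_width: 0.0344
grip_force: 12.0
```

Emit:
step_arm --plan '[[[0,0,0.15,0,0,0],[0,0,0.3,0,0,0],[0,0,0.4,0,0,0],[0,0,0.5,0,0,0],[0,0,0.5,0,0,0],[0,0,0.5,0,0,0]]]'

```text
time_s: 15.85
ee_pos: [0.4491, 0.3182, 0.0238]
eef_rot: [-3.142, -0.001, 0.312]
force: [0.3, 0.3, 1.4]
grip_width: 0.0345
grip_force: 12.0
```

Emit:
step_arm --plan '[[[0,0,0,0,0,0],[0,0,0,0,0,0],[0,0,0,0,0,0],[0,0,0,0,0,0],[0,0,-0.5,0,0,0],[0,0,-1.5,0,0,0],[0,0,-2.5,0,0,0],[0,0,-3.5,0,0,0]]]' --grip 0.65

```text
time_s: 16.52
ee_pos: [0.4485, 0.318, 0.1299]
eef_rot: [3.141, 0.001, 0.312]
force: [-0.1, 0.6, 0.3]
grip_width: 0.061
grip_force: 0.0
```

Emit:
step_arm --plan '[[[0,0,-2.5,0,0,0],[0,0,-2.5,0,0,0],[0,0,-2.5,0,0,0],[0,0,-2.5,0,0,0]]]'

```text
time_s: 16.85
ee_pos: [0.4493, 0.3184, 0.2054]
eef_rot: [-3.141, -0.003, 0.312]
force: [-0.0, -0.3, -0.4]
grip_width: 0.061
grip_force: 0.0
```

```bash
python3 -c "
from h import *
c='wrist'; ctrl.camera(c);M=model(c)
for q,p in dict(weight=(.431,.161,0),bottle=(.448,.318,0)).items():
  for r in ctrl.masks_of(q,c)[:1]: print(q,r['confidence'],fit(c,q,r['pixels'],p,M))
go([.36,.2,.2],.7);go([.36,0,.2],1.2)
"
```

```text
weight 0.66 (array([0.42905672, 0.16073173, 0.05581115]), np.float64(0.9272417426109314))
bottle 0.9 (array([0.44654677, 0.31844431, 0.04345236]), np.float64(0.8729496598243713))
row [-4.009, 2.833, 0.088, 0.001, 0.022, -3.703] n>=3.5
row [-6.057, 9.177, 0.096, -0.005, 0.022, -8.477] n>=7.9
```

Emit:
step_arm --plan '[[[-4,2.8,0,0,0,-4],[-4,2.8,0,0,0,-4],[-4,2.8,0,0,0,-4],[-4,2.8,0,0,0,-4],[-6.1,9.2,0,0,0,-8.5],[-6.1,9.2,0,0,0,-8.5],[-6.1,9.2,0,0,0,-8.5],[-6.1,9.2,0,0,0,-8.5]]]' --grip 0.85

```text
time_s: 17.67
ee_pos: [0.3599, 0.0665, 0.2029]
eef_rot: [-3.14, 0.001, 1.135]
force: [0.9, -0.1, -0.9]
grip_width: 0.0799
grip_force: 0.0
```

Emit:
step_arm --plan '[[[0,0,0,0,0,0],[0,0,0,0,0,0]]]'

```text
time_s: 17.83
ee_pos: [0.3605, 0.0669, 0.2031]
eef_rot: [-3.14, 0.001, 1.126]
force: [-0.4, -1.1, 0.0]
grip_width: 0.0801
grip_force: 0.0
```

```bash
python3 -c "
from h import *
go([.38,-.267,.2],1.52);go([.414,-.267,.15],1.52);go([.414,-.267,.03],1.52)
"
```

```text
row [-9.767, 5.376, 0.103, -0.013, 0.004, -3.763] n>=8.0
row [-9.278, 6.401, 1.768, -0.013, 0.004, -3.763] n>=8.2
row [-9.275, 6.406, 5.768, -0.013, 0.004, -3.763] n>=9.1
```

Emit:
step_arm --plan '[[[-9.8,5.4,0,0,0,-3.8],[-9.8,5.4,0,0,0,-3.8],[-9.8,5.4,0,0,0,-3.8],[-9.8,5.4,0,0,0,-3.8],[-9.8,5.4,0,0,0,-3.8],[-9.8,5.4,0,0,0,-3.8],[-9.8,5.4,0,0,0,-3.8],[-9.8,5.4,0,0,0,-3.8]]]'

```text
time_s: 18.5
ee_pos: [0.3799, -0.2304, 0.2031]
eef_rot: [-3.141, -0.001, 1.527]
force: [1.0, 0.5, 0.4]
grip_width: 0.0799
grip_force: 0.0
```

Emit:
step_arm --plan '[[[0,0,0,0,0,0],[0,0,0,0,0,0]]]'

```text
time_s: 18.67
ee_pos: [0.3798, -0.2297, 0.2026]
eef_rot: [-3.139, -0.002, 1.524]
force: [-0.3, 1.5, -0.3]
grip_width: 0.0799
grip_force: 0.0
```

```bash
python3 -c "
from h import *
go([.414,-.267,.11],1.52);go([.414,-.267,.03],1.52)
c='wrist'; ctrl.camera(c);M=model(c)
for r in ctrl.masks_of('carton',c)[:1]: print(r['confidence'],fit(c,'carton',r['pixels'],(.414,-.267,-.05),M))
"
```

```text
row [-1.195, 1.204, 3.082, -0.02, -0.015, 0.038] n>=2.5
row [-1.199, 1.21, 5.749, -0.02, -0.015, 0.038] n>=4.3
0.69 (array([ 0.41372798, -0.26704162, -0.03809451]), np.float64(0.964202344417572))
```

Emit:
step_arm --plan '[[[-1.2,1.2,0.5,0,0,0],[-1.2,1.2,1.5,0,0,0],[-1.2,1.2,2.5,0,0,0],[-1.2,1.2,3.5,0,0,0],[-1.2,1.2,4.5,0,0,0],[-1.2,1.2,5.5,0,0,0],[-1.2,1.2,5.75,0,0,0],[-1.2,1.2,5.75,0,0,0]]]'

```text
time_s: 19.43
ee_pos: [0.4138, -0.2649, 0.0301]
eef_rot: [-3.139, -0.002, 1.529]
force: [-0.5, 0.2, -0.2]
grip_width: 0.0801
grip_force: 0.0
```

Emit:
step_arm --plan '[[[0,0,0,0,0,0],[0,0,0,0,0,0],[0,0,0,0,0,0],[0,0,0,0,0,0],[0,0,0,0,0,0],[0,0,0,0,0,0],[0,0,0,0,0,0]]]' --grip 0 --squeeze 15

```text
time_s: 20.02
ee_pos: [0.4143, -0.267, 0.0319]
eef_rot: [3.141, 0.0, 1.528]
force: [-0.1, 1.0, 5.8]
grip_width: 0.0441
grip_force: 15.0
```

Emit:
step_arm --plan '[[[0,0,-0.5,0,0,0],[0,0,-1,0,0,0],[0,0,-2,0,0,0],[0,0,-3,0,0,0],[0,0,-4,0,0,0],[0,0,-5,0,0,0],[0,0,-5.7,0,0,0],[0,0,-5.7,0,0,0]]]'

```text
time_s: 20.68
ee_pos: [0.4152, -0.2677, 0.2067]
eef_rot: [3.136, 0.004, 1.528]
force: [1.1, -0.7, 0.3]
grip_width: 0.0439
grip_force: 15.0
```

```bash
python3 -c "
from h import *
go([.36,-.2,.2],1.3);go([.36,.2,.2],1.3)
save(ctrl.camera('wrist')[100:400,80:480],'pics/c1.png')
"
```

```text
row [2.177, -1.938, 0.204, 0.055, 0.029, 2.174] n>=2.1
row [15.498, -2.512, 0.151, 0.055, 0.029, 2.174] n>=11.3
```

View pics/c1.png

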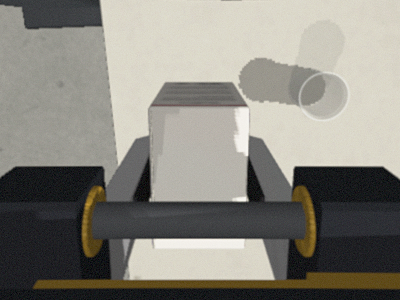

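The carton is held straight, base about 32 mm below the TCP; the beaker is untouched at right. Carrying it across.

Emit:
step_arm --plan '[[[2.2,-1.9,0,0,0,2.2],[2.2,-1.9,0,0,0,2.2],[2.2,-1.9,0,0,0,2.2],[9,-2.2,0,0,0,2.2],[9,-2.2,0,0,0,2.2],[9,-2.2,0,0,0,2.2],[9,-2.2,0,0,0,2.2],[9,-2.2,0,0,0,2.2]]]'

```text
time_s: 21.4
ee_pos: [0.3588, 0.0077, 0.2014]
eef_rot: [-3.14, 0.0, 1.298]
force: [1.0, 0.0, -0.7]
grip_width: 0.0441
grip_force: 15.0
```

Emit:
step_arm --plan '[[[9,-2.2,0,0,0,0],[9,-2.2,0,0,0,0],[9,-2.2,0,0,0,0],[9,-2.2,0,0,0,0],[9,-2.2,0,0,0,0],[9,-2.2,0,0,0,0],[9,-2.2,0,0,0,0],[9,-2.2,0,0,0,0]]]'

```text
time_s: 22.07
ee_pos: [0.3684, 0.2871, 0.2005]
eef_rot: [-3.14, 0.001, 1.301]
force: [-0.0, -1.4, -1.4]
grip_width: 0.0439
grip_force: 15.0
```

```bash
python3 -c "
from h import *
o=ctrl.get_obs();print(o['ee_pos'],o['eef_rot'])
go([.5605,.348,.2],1.275);go([.5605,.348,.07],1.275);
"
```

```text
[0.36835063 0.28713156 0.20054934] [-3.13964251e+00  1.30957027e-03  1.30138380e+00]
row [3.661, 5.634, 0.003, -0.018, 0.013, 0.252] n>=4.8
row [3.666, 5.642, 4.336, -0.018, 0.013, 0.252] n>=5.8
```

```bash
python3 nests.py pics/n2.png
```

```text
[0.36838677 0.28507036 0.20052717]
nest_small 0.78 at [0.4454 0.1749] fit [0.4343 0.1592 0.2965] 0.189
   place [0.431 0.159] 0.78
nest_medium skip [0.387 0.434]
nest_medium skip [0.664 0.343]
nest_medium 0.69 at [0.4307 0.3259] fit [ 0.4483  0.3154 -0.1361] 0.666
   place [0.386  0.4317] 0.69
   place [0.4482 0.3142] 0.64
nest_large 0.81 at [0.5761 0.1856] fit [0.575  0.1855 0.1947] 0.958
   place [0.575  0.1865] 0.7
nest_rect skip [0.443 0.174]
nest_rect 0.67 at [0.5626 0.3484] fit [ 0.5606  0.3459 -0.3078] 0.974
   place [0.5592 0.3465] 0.66
   place [0.5718 0.1895] 0.18
```

View pics/n2.png

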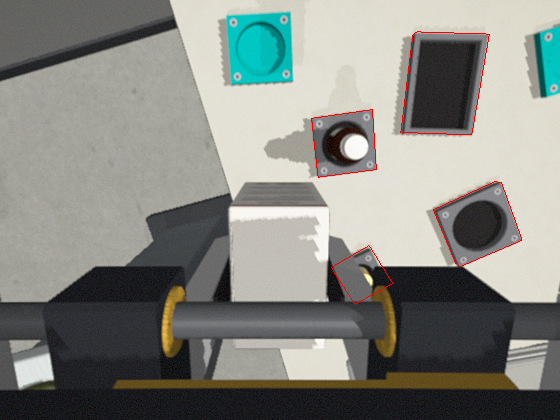

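The bottle stands in the medium nest (345,145) and the rect nest is well outlined (445,85). Rect target is (0.5605, 0.347), tool yaw 1.27.

```bash
python3 -c "
from h import *
go([.5605,.347,.2],1.27);go([.5605,.347,.08],1.27);
"
```

```text
row [3.784, 5.555, 0.085, 0.002, -0.002, 0.251] n>=4.8
row [3.783, 5.554, 4.085, 0.002, -0.002, 0.251] n>=5.7
```

Emit:
step_arm --plan '[[[3.78,5.55,0,0,0,0.25],[3.78,5.55,0,0,0,0.25],[3.78,5.55,0,0,0,0.25],[3.78,5.55,0,0,0,0.25],[3.78,5.55,0,0,0,0.25],[3.78,5.55,1.5,0,0,0.25],[3.78,5.55,3,0,0,0.25],[3.78,5.55,3.8,0,0,0.25]]]'

```text
time_s: 23.18
ee_pos: [0.5597, 0.3467, 0.0847]
eef_rot: [-3.14, 0.002, 1.27]
force: [0.4, 0.8, -0.9]
grip_width: 0.0437
grip_force: 15.0
```

Emit:
step_arm --plan '[[[0,0,0,0,0,0],[0,0,0,0,0,0],[0,0,0,0,0,0],[0,0,0,0,0,0]]]'

```text
time_s: 23.52
ee_pos: [0.5612, 0.3483, 0.0916]
eef_rot: [3.138, -0.003, 1.271]
force: [-0.1, 0.6, -0.4]
grip_width: 0.0442
grip_force: 15.0
```

```bash
python3 -c "
from h import *
go([.5605,.347,.052],1.27);go([.5605,.347,.0365],1.27);
"
```

```text
row [-0.052, -0.015, 1.32, 0.03, -0.031, 0.011] n>=1.0
row [-0.054, -0.016, 1.837, 0.03, -0.031, 0.011] n>=1.3
```

Emit:
step_arm --plan '[[[-0.05,0,0.4,0,0,0],[-0.05,0,0.8,0,0,0],[-0.05,0,1.1,0,0,0],[-0.05,0,1.3,0,0,0],[-0.05,0,1.4,0,0,0],[-0.05,0,1.4,0,0,0],[-0.05,0,1.4,0,0,0]]]'

```text
time_s: 24.1
ee_pos: [0.5597, 0.3464, 0.0464]
eef_rot: [-3.142, 0.0, 1.271]
force: [-0.3, 0.3, -0.6]
grip_width: 0.0437
grip_force: 15.0
```

Emit:
step_arm --plan '[[[0,0,0.1,0,0,0],[0,0,0.2,0,0,0],[0,0,0.3,0,0,0],[0,0,0.4,0,0,0],[0,0,0.45,0,0,0],[0,0,0.45,0,0,0],[0,0,0.45,0,0,0]]]'

```text
time_s: 24.68
ee_pos: [0.5599, 0.3469, 0.0345]
eef_rot: [3.141, -0.002, 1.271]
force: [-5.0, -0.7, 12.4]
grip_width: 0.0439
grip_force: 15.0
```

Emit:
step_arm --plan '[[[0,0,-0.03,0,0,0],[0,0,-0.03,0,0,0],[0,0,-0.03,0,0,0],[0,0,-0.03,0,0,0],[0,0,-0.5,0,0,0],[0,0,-1.5,0,0,0],[0,0,-2.5,0,0,0],[0,0,-3.5,0,0,0]]]' --grip 0.75

```text
time_s: 25.35
ee_pos: [0.5595, 0.3462, 0.1401]
eef_rot: [3.141, -0.0, 1.271]
force: [1.1, -0.8, 0.1]
grip_width: 0.07
grip_force: 0.0
```

Emit:
step_arm --plan '[[[0,0,-2.2,0,0,0],[0,0,-2.2,0,0,0],[0,0,-2.2,0,0,0],[0,0,-2.2,0,0,0]]]'

```text
time_s: 25.68
ee_pos: [0.56, 0.3465, 0.206]
eef_rot: [3.139, -0.002, 1.271]
force: [0.8, -0.3, -0.5]
grip_width: 0.0704
grip_force: 0.0
```

```bash
python3 -c "
from h import *
c='wrist'; ctrl.camera(c);M=model(c)
for q,p in dict(carton=(.56,.347,-.3),bottle=(.448,.318,0)).items():
  for r in ctrl.masks_of(q,c)[:1]: print(q,r['confidence'],fit(c,q,r['pixels'],p,M))
save(ctrl.camera(c),'pics/c2.png')
go([.36,.2,.2],.7);go([.36,0,.2],0)
"
```

```text
carton 0.64 (array([ 0.55662098,  0.34422114, -0.30092923]), np.float64(0.9801983833312988))
bottle 0.82 (array([0.44620663, 0.32088945, 0.07171926]), np.float64(0.3387417793273926))
row [-6.612, -4.906, 0.101, -0.011, 0.021, 5.455] n>=5.9
row [-12.981, -2.939, 0.109, -0.003, 0.025, 12.139] n>=10.2
```

View pics/c2.png

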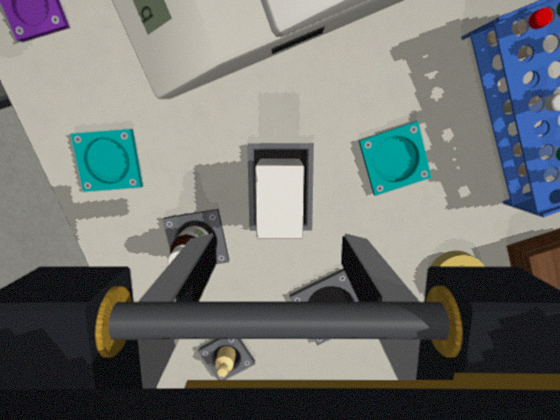

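The carton sits in the rect recess (280,190), and the weight (225,360) and bottle (190,235) stand in theirs. Now the beaker.

Emit:
step_arm --plan '[[[-6.6,-4.9,0,0,0,5.5],[-6.6,-4.9,0,0,0,5.5],[-6.6,-4.9,0,0,0,5.5],[-6.6,-4.9,0,0,0,5.5],[-6.6,-4.9,0,0,0,5.5],[-6.6,-4.9,0,0,0,8],[-13,-2.9,0,0,0,8],[-13,-2.9,0,0,0,9]]]'

```text
time_s: 26.55
ee_pos: [0.3592, 0.1165, 0.2035]
eef_rot: [-3.142, 0.0, 0.326]
force: [2.1, 0.0, 1.8]
grip_width: 0.0706
grip_force: 0.0
```

Emit:
step_arm --plan '[[[0,0,0,0,0,4],[0,0,0,0,0,4],[0,0,0,0,0,4],[0,0,0,0,0,4]]]'

```text
time_s: 26.88
ee_pos: [0.3607, 0.1168, 0.2033]
eef_rot: [3.141, 0.001, -0.098]
force: [-0.0, 0.7, 0.2]
grip_width: 0.0707
grip_force: 0.0
```

```bash
python3 -c "
from h import *
go([.36,-.1,.2],-.5);go([.38,-.32,.21],-.5)
"
```

```text
row [0.687, 7.194, 0.111, 0.006, 0.012, 3.834] n>=5.2
row [2.071, 14.426, -0.221, 0.006, 0.012, 3.834] n>=10.5
```

Emit:
step_arm --plan '[[[0.7,7.2,0,0,0,2],[0.7,7.2,0,0,0,2],[0.7,7.2,0,0,0,2],[0.7,7.2,0,0,0,3.8],[0.7,7.2,0,0,0,3.8],[2,14.4,-0.2,0,0,3.8],[2,14.4,-0.2,0,0,3.8],[2,14.4,-0.2,0,0,3.8]]]'

```text
time_s: 27.55
ee_pos: [0.3723, -0.2177, 0.2066]
eef_rot: [-3.141, 0.001, -0.489]
force: [1.4, 0.8, 0.5]
grip_width: 0.0705
grip_force: 0.0
```

Emit:
step_arm --plan '[[[2.8,2.6,0,0,0,2],[2.8,2.6,0,0,0,2],[2.8,2.6,0,0,0,2],[2.8,2.6,0,0,0,2]]]' --grip 0.85

```text
time_s: 27.88
ee_pos: [0.4109, -0.3278, 0.2052]
eef_rot: [3.141, 0.002, -0.701]
force: [-1.1, 0.4, 0.4]
grip_width: 0.0802
grip_force: 0.0
```

Emit:
step_arm --plan '[[[0,0,0,0,0,0],[0,0,0,0,0,0],[0,0,0,0,0,0]]]'

```text
time_s: 28.13
ee_pos: [0.4105, -0.3229, 0.2071]
eef_rot: [-3.142, 0.0, -0.697]
force: [0.8, -0.4, 0.6]
grip_width: 0.0802
grip_force: 0.0
```

```bash
python3 - <<'E'
from h import *
c="wrist"; im=ctrl.camera(c); M=model(c); q="beaker"; p0=(.54,-.272,0); o=ctrl.get_obs(); print(o["ee_pos"],o["eef_rot"])
for r in ctrl.masks_of(q,c)[:2]: p,s=fit(c,q,r["pixels"],p0,M); print(q,r["confidence"],r["pixels"].sum(),p.round(4),round(s,3))
for r in ctrl.place_of(q,c)[:2]: print(q,round(r["confidence"],2),onz(c,r["at"],0,M).round(4)[:2])
for z,rr in((0,.023),(.055,.0255)):
    P=np.array([proj(c,w+np.array([p0[0],p0[1],0]),M) for w in ring(rr,z)]); cv2.polylines(im,[np.round(P).astype(int)],True,(255,0,0),1)
u,v=proj(c,(*p0[:2],.03),M).astype(int); print(u,v)
v0,u0=max(v-75,0),max(u-100,0)
save(cv2.resize(im[v0:v0+150,u0:u0+200],None,fx=4,fy=4,interpolation=0),"pics/k1.png")
go([.54,-.272,.10],-1.35)
E
```

```text
[ 0.41060655 -0.32294152  0.20731604] [-3.14156182e+00 -1.39554473e-05 -6.96404087e-01]
beaker 0.62 1874 [ 0.5405 -0.2727  0.0426] 0.662
beaker 0.82 [ 0.542  -0.2736]
159 126
row [2.209, -4.072, 3.586, -0.002, -0.005, 6.241] n>=5.2
```

View pics/k1.png

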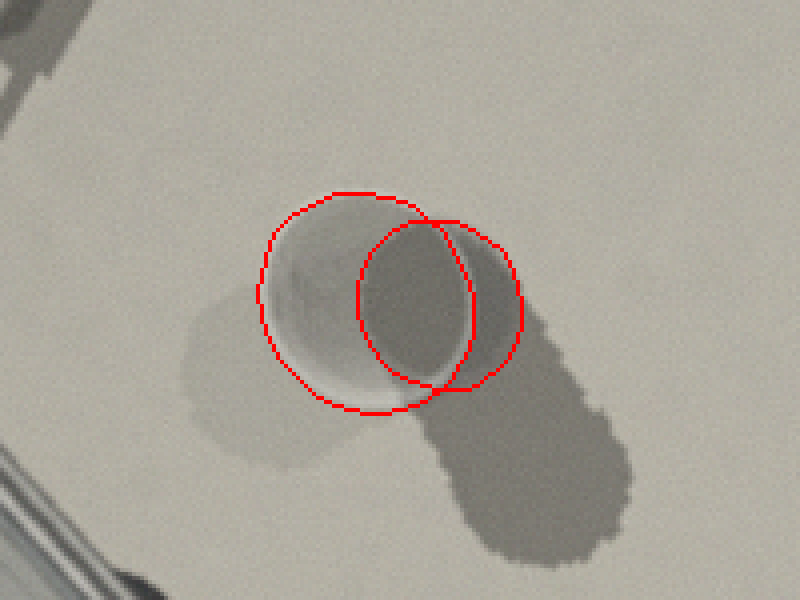

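The rim and base outlines sit right on the beaker, at (0.5405, -0.2725). I'll rotate first, then move in.

Emit:
step_arm --plan '[[[0,0,0,0,0,6.2],[0,0,0,0,0,6.2],[0,0,0,0,0,6.2],[0,0,0,0,0,6.2],[0,0,0,0,0,6.2],[2.2,-4.1,0,0,0,6.2],[2.2,-4.1,0,0,0,6.2],[2.2,-4.1,0,0,0,6.2]]]'

```text
time_s: 28.95
ee_pos: [0.528, -0.2764, 0.2079]
eef_rot: [-3.141, -0.001, -1.348]
force: [-0.1, -1.6, 0.6]
grip_width: 0.0802
grip_force: 0.0
```

Emit:
step_arm --plan '[[[0,0,0,0,0,0],[0,0,0.5,0,0,0],[0,0,1,0,0,0],[0,0,2,0,0,0],[0,0,2.5,0,0,0],[0,0,2.5,0,0,0],[0,0,2.5,0,0,0]]]'

```text
time_s: 29.53
ee_pos: [0.5266, -0.2772, 0.1325]
eef_rot: [3.141, 0.0, -1.346]
force: [0.8, 0.3, 1.3]
grip_width: 0.08
grip_force: 0.0
```

```bash
python3 -c "
from h import *
o=ctrl.get_obs();print(o['ee_pos'],o['eef_rot'],o['qpos'][5])
go([.5405,-.2725,.015],-1.35)
"
```

```text
[ 0.52657306 -0.27719392  0.1324612 ] [ 3.14118243e+00  3.92748622e-04 -1.34641459e+00] 2.3711179115726995
row [-0.048, -0.489, 3.915, 0.004, 0.004, 0.034] n>=2.8
```

Emit:
step_arm --plan '[[[-0.05,-0.49,0,0,0,0],[-0.05,-0.49,0.5,0,0,0],[-0.05,-0.49,1.2,0,0,0],[-0.05,-0.49,2,0,0,0],[-0.05,-0.49,2.7,0,0,0],[-0.05,-0.49,3.3,0,0,0],[-0.05,-0.49,3.7,0,0,0],[-0.05,-0.49,3.9,0,0,0]]]'

```text
time_s: 30.2
ee_pos: [0.5409, -0.2728, 0.0151]
eef_rot: [-3.141, -0.0, -1.347]
force: [0.3, -0.1, -0.2]
grip_width: 0.08
grip_force: 0.0
```

Emit:
step_arm --plan '[[[0,0,0,0,0,0],[0,0,0,0,0,0],[0,0,0,0,0,0],[0,0,0,0,0,0]]]'

```text
time_s: 30.53
ee_pos: [0.5413, -0.273, 0.0164]
eef_rot: [-3.14, -0.001, -1.347]
force: [-0.4, 0.2, 0.6]
grip_width: 0.0799
grip_force: 0.0
```

Emit:
step_arm --plan '[[[0,0,0,0,0,0],[0,0,0,0,0,0],[0,0,0,0,0,0],[0,0,0,0,0,0],[0,0,0,0,0,0],[0,0,0,0,0,0]]]' --grip 0 --squeeze 10

```text
time_s: 31.03
ee_pos: [0.5408, -0.2727, 0.0152]
eef_rot: [3.142, 0.0, -1.347]
force: [-0.2, -0.3, 0.4]
grip_width: 0.0489
grip_force: 10.0
```

Emit:
step_arm --plan '[[[0,0,0,0,0,0],[0,0,0,0,0,0],[0,0,0,0,0,0]]]'

```text
time_s: 31.28
ee_pos: [0.5408, -0.2727, 0.0152]
eef_rot: [-3.142, 0.0, -1.347]
force: [0.1, -0.1, 0.5]
grip_width: 0.0491
grip_force: 10.0
```

```bash
python3 -c "
from h import *
o=ctrl.get_obs();print(o['ee_pos'],o['grip_width'],o['grip_force'],o['force'])
save(ctrl.camera('wrist')[100:400,80:480],'pics/k2.png')
"
```

```text
[ 0.54075794 -0.27272389  0.01516999] 0.04911023850009241 9.999994201061781 [ 0.1428284  -0.07180979  0.52998061]
```

View pics/k2.png

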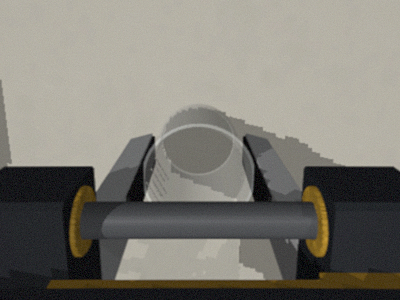

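The beaker is upright, but a 49 mm width means the pads are biting on the flare. I'll regrip 4.5 mm lower.

Emit:
step_arm --plan '[[[0,0,0,0,0,0],[0,0,0,0,0,0],[0,0,0,0,0,0],[0,0,0.05,0,0,0],[0,0,0.1,0,0,0],[0,0,0.15,0,0,0],[0,0,0.15,0,0,0],[0,0,0.15,0,0,0]]]' --grip 0.7

```text
time_s: 32.0
ee_pos: [0.5407, -0.2727, 0.0105]
eef_rot: [3.141, 0.0, -1.347]
force: [0.2, 0.4, -0.2]
grip_width: 0.0656
grip_force: 0.0
```

Emit:
step_arm --plan '[[[0,0,0,0,0,0],[0,0,0,0,0,0],[0,0,0,0,0,0],[0,0,0,0,0,0],[0,0,0,0,0,0],[0,0,0,0,0,0],[0,0,0,0,0,0]]]' --grip 0

```text
time_s: 32.58
ee_pos: [0.5408, -0.2728, 0.0107]
eef_rot: [-3.142, -0.0, -1.347]
force: [-0.6, 0.2, -0.1]
grip_width: 0.0487
grip_force: 10.0
```

Emit:
step_arm --plan '[[[0,0,-0.3,0,0,0],[0,0,-0.6,0,0,0],[0,0,-1,0,0,0],[0,0,-1.5,0,0,0],[0,0,-2,0,0,0],[0,0,-2,0,0,0],[0,0,-2,0,0,0]]]'

```text
time_s: 33.17
ee_pos: [0.5412, -0.273, 0.0719]
eef_rot: [-3.14, -0.002, -1.347]
force: [-0.5, -0.1, -0.8]
grip_width: 0.0491
grip_force: 10.0
```

```bash
python3 -c "
from h import *
o=ctrl.get_obs();print(o['ee_pos'],o['grip_width'],o['grip_force'],o['force'])
save(ctrl.camera('wrist')[100:400,80:480],'pics/k3.png')
"
```

```text
[ 0.54115918 -0.27299776  0.07187145] 0.04906391712772631 10.000013787212083 [-0.49929109 -0.13960024 -0.76260318]
```

View pics/k3.png

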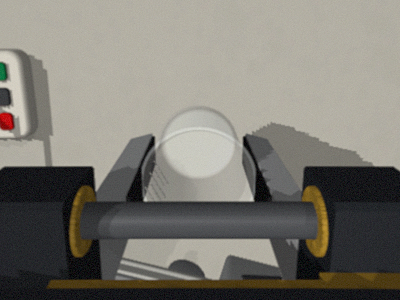

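The beaker is lifted and still upright; the timer at left is clear. Retreating towards the robot before crossing.

Emit:
step_arm --plan '[[[0,0,-2,0,0,0],[0.2,2,-4.2,0,0,0],[0.2,2,-4.2,0,0,0],[0.2,2,-4.2,0,0,0],[0.2,2,-4.2,0,0,0],[0.5,6.3,-4.2,0,0,0],[0.5,6.3,-4.2,0,0,0],[0.5,6.3,-4.2,0,0,0]]]'

```text
time_s: 33.88
ee_pos: [0.3626, -0.3274, 0.1944]
eef_rot: [3.14, 0.003, -1.345]
force: [0.2, -0.6, -0.5]
grip_width: 0.0489
grip_force: 10.0
```

Emit:
step_arm --plan '[[[0,0,0,0,0,-2],[0,0,0,0,0,-4],[0,0,0,0,0,-6],[0,0,0,0,0,-8],[0,0,0,0,0,-9],[0,0,0,0,0,-9],[0,0,0,0,0,-9],[0,0,0,0,0,-9]]]'

```text
time_s: 34.55
ee_pos: [0.364, -0.3276, 0.1947]
eef_rot: [-3.14, 0.003, -0.397]
force: [-0.1, 0.0, 0.2]
grip_width: 0.0493
grip_force: 10.0
```

```bash
python3 -c "
from h import *
o=ctrl.get_obs();print(o['ee_pos'],o['eef_rot'],o['grip_width'])
go([.36,-.05,.2],.1);go([.36,.15,.2],.5)
"
```

```text
[ 0.36404515 -0.32756839  0.19467658] [-3.14036293e+00  2.61478612e-03 -3.96944952e-01] 0.04928241912101008
row [-3.702, -8.481, -0.157, -0.018, 0.022, -4.745] n>=6.7
row [-6.279, -14.629, -0.143, -0.022, 0.018, -8.565] n>=11.5
```

Emit:
step_arm --plan '[[[-3.7,-8.5,0,0,0,-1],[-3.7,-8.5,0,0,0,-2],[-3.7,-8.5,0,0,0,-3],[-3.7,-8.5,0,0,0,-4],[-3.7,-8.5,0,0,0,-4.7],[-3.7,-8.5,0,0,0,-4.7],[-6.3,-14.6,0,0,0,-6],[-6.3,-14.6,0,0,0,-7]]]'

```text
time_s: 35.22
ee_pos: [0.3616, 0.0074, 0.1954]
eef_rot: [-3.141, 0.002, 0.334]
force: [0.7, -0.2, -0.3]
grip_width: 0.0486
grip_force: 10.0
```

Emit:
step_arm --plan '[[[0,-5,0,0,0,-1],[0,-5,0,0,0,-2],[0,-5,0,0,0,-3],[0,-5,0,0,0,-4],[0,-5,0,0,0,-4]]]'

```text
time_s: 35.63
ee_pos: [0.3122, 0.1505, 0.1953]
eef_rot: [-3.14, 0.002, 0.759]
force: [0.2, -1.3, -0.6]
grip_width: 0.0488
grip_force: 10.0
```

Emit:
step_arm --plan '[[[0,0,0,0,0,0],[0,0,0,0,0,0],[0,0,0,0,0,0]]]'

```text
time_s: 35.88
ee_pos: [0.3142, 0.1465, 0.1961]
eef_rot: [-3.141, 0.001, 0.745]
force: [-0.6, -0.1, -0.4]
grip_width: 0.0486
grip_force: 10.0
```

```bash
python3 nests.py pics/n3.png; python3 -c "
from h import *
o=ctrl.get_obs();print(o['ee_pos'],o['eef_rot'],o['grip_width'])
go([.42,.1866,.2],.9);go([.5748,.1866,.2],.9)
"
```

```text
[0.3142398  0.14642832 0.19623181]
nest_small 0.94 at [0.4256 0.1497] fit [0.4317 0.1613 0.2123] 0.786
   place [0.4297 0.1615] 0.76
nest_medium 0.62 at [0.4238 0.297 ] fit [ 0.4489  0.3192 -0.1214] 0.966
nest_large 0.9 at [0.5506 0.1585] fit [0.576  0.188  0.1899] 0.958
   place [0.4335 0.1599] 0.35
   place [0.431  0.1638] 0.31
[0.31404983 0.14706982 0.19669096] [ 3.14154109e+00 -9.27465606e-05  7.47159112e-01] 0.04898379506895275
row [3.486, 1.433, -0.11, 0.001, -0.001, -1.46] n>=2.7
row [7.272, 4.94, -0.109, 0.001, -0.001, -1.46] n>=6.3
```

Emit:
step_arm --plan '[[[3.5,1.4,0,0,0,-1.5],[3.5,1.4,0,0,0,-1.5],[3.5,1.4,0,0,0,-1.5],[7.3,4.9,0,0,0,-1.5],[7.3,4.9,0,0,0,-1.5],[7.3,4.9,0,0,0,-1.5],[7.3,4.9,0,0,0,-1.5],[7.3,4.9,0,0,0,-1.5]]]'

```text
time_s: 37.0
ee_pos: [0.578, 0.1875, 0.1947]
eef_rot: [-3.141, 0.001, 0.903]
force: [-1.8, -1.1, -1.4]
grip_width: 0.049
grip_force: 10.0
```

Emit:
step_arm --plan '[[[0,0,0.5,0,0,0],[0,0,1.3,0,0,0],[0,0,2.1,0,0,0],[0,0,2.9,0,0,0],[0,0,3.5,0,0,0],[0,0,3.8,0,0,0],[0,0,3.8,0,0,0],[0,0,3.8,0,0,0]]]'

```text
time_s: 37.67
ee_pos: [0.5746, 0.1884, 0.0833]
eef_rot: [3.141, -0.0, 0.905]
force: [-0.4, 0.1, -0.0]
grip_width: 0.0491
grip_force: 10.0
```

```bash
python3 -c "
from h import *
o=ctrl.get_obs();print(o['ee_pos'],o['eef_rot'],o['grip_width'])
go([.575,.187,.03],.9);go([.575,.187,.0155],.9)
"
```

```text
[0.57462935 0.18840182 0.08329054] [ 3.14141246e+00 -2.88491081e-04  9.04699786e-01] 0.04910026893620034
row [-0.03, 0.038, 1.776, 0.002, -0.003, 0.045] n>=1.3
row [-0.03, 0.038, 2.26, 0.002, -0.003, 0.045] n>=1.6
```

Emit:
step_arm --plan '[[[-0.03,0.04,0.4,0,0,0],[-0.03,0.04,0.9,0,0,0],[-0.03,0.04,1.3,0,0,0],[-0.03,0.04,1.6,0,0,0],[-0.03,0.04,1.75,0,0,0],[-0.03,0.04,1.75,0,0,0],[-0.03,0.04,1.75,0,0,0]]]'

```text
time_s: 38.25
ee_pos: [0.5751, 0.1869, 0.0304]
eef_rot: [3.141, -0.0, 0.905]
force: [-0.3, -1.6, -0.7]
grip_width: 0.0487
grip_force: 10.0
```

Emit:
step_arm --plan '[[[0,0,0.1,0,0,0],[0,0,0.2,0,0,0],[0,0,0.3,0,0,0],[0,0,0.4,0,0,0],[0,0,0.48,0,0,0],[0,0,0.48,0,0,0],[0,0,0.48,0,0,0]]]'

```text
time_s: 38.83
ee_pos: [0.5749, 0.1869, 0.0157]
eef_rot: [-3.142, 0.0, 0.905]
force: [0.4, 0.0, -0.0]
grip_width: 0.049
grip_force: 10.0
```

Emit:
step_arm --plan '[[[0,0,0.03,0,0,0],[0,0,0.03,0,0,0],[0,0,0.03,0,0,0]]]'

```text
time_s: 39.08
ee_pos: [0.5751, 0.1869, 0.0152]
eef_rot: [3.141, -0.0, 0.905]
force: [-2.0, -1.3, 2.9]
grip_width: 0.0486
grip_force: 10.0
```

Emit:
step_arm --plan '[[[0,0,0,0,0,0],[0,0,0,0,0,0],[0,0,0,0,0,0],[0,0,0,0,0,0],[0,0,0,0,0,0],[0,0,-0.3,0,0,0],[0,0,-0.8,0,0,0],[0,0,-1.5,0,0,0]]]' --grip 0.8

```text
time_s: 39.75
ee_pos: [0.5742, 0.1866, 0.0597]
eef_rot: [-3.14, 0.002, 0.905]
force: [-0.0, -1.1, 0.3]
grip_width: 0.0749
grip_force: 0.0
```

Emit:
step_arm --plan '[[[0,0,-1,0,0,0],[0,0,-2,0,0,0],[0,0,-3,0,0,0],[0,0,-4.5,0,0,0],[0,0,-4.5,0,0,0],[-4,-4,-4.5,0,0,0],[-4,-4,-4.5,0,0,0],[-4,-4,-4.5,0,0,0]]]'

```text
time_s: 40.42
ee_pos: [0.4491, 0.1716, 0.1947]
eef_rot: [-3.142, 0.0, 0.904]
force: [-0.3, 0.6, 0.8]
grip_width: 0.0754
grip_force: 0.0
```

Emit:
step_arm --plan '[[[0,0,0,0,0,0],[0,0,0,0,0,0],[0,0,0,0,0,0]]]'

```text
time_s: 40.67
ee_pos: [0.4515, 0.1721, 0.1959]
eef_rot: [3.14, -0.002, 0.905]
force: [0.1, 0.4, 0.9]
grip_width: 0.0754
grip_force: 0.0
```

```bash
python3 - <<'E'
from h import *
o=ctrl.get_obs();print(o['ee_pos'],o['force'])
c="wrist"; im=ctrl.camera(c); M=model(c); save(im,"pics/f.png")
for q in("weight","bottle","carton","beaker"):
    for r in ctrl.place_of(q,c)[:1]: print(q,round(r["confidence"],2),onz(c,r["at"],.004,M).round(4)[:2])
E
```

```text
[0.45149852 0.17214622 0.19590671] [0.12993242 0.4069222  0.88374233]
weight 0.73 [0.4311 0.1638]
bottle 0.89 [0.4439 0.319 ]
beaker 0.95 [0.5741 0.1895]
```

View pics/f.png

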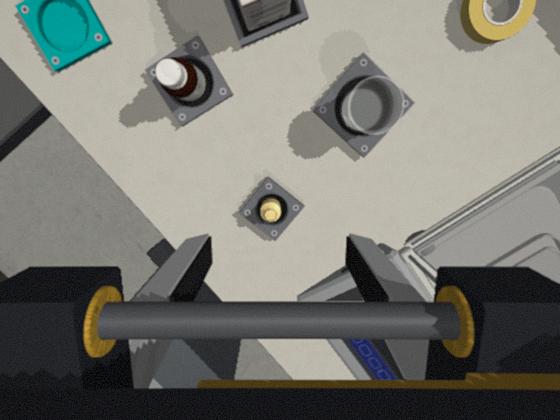

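All four stand in their recesses: weight (270,208), bottle (185,80), beaker (368,103), carton (270,10). Tape and balance are untouched and the gripper is clear.

```bash
python3 -c "
from station import ctrl
print(ctrl.hand_in())"
```

```text
the job is handed in; nothing more can be done
None
```

The job is handed in at about 41 s of the 136 s: weight, bottle, carton and, last, the beaker stand upright in their matching nests by the wrist camera (no verdict was returned), and the timer and tape were left alone.

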